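Turn a framed circuit board over against a wall edge

TASK

The framed circuit board lies on the low shelf of the stand with its components underneath, its near edge jutting out. Without picking it up, push it with the fingertips against the wall edge of the raised plate and go on pushing its near edge upwards, so that it tips up on its far edge and flips over onto the plate. Then push it on until it lies flat wholly on the raised plate, component side up with nothing overhanging; leave the bottle, the green carton and the tape roll alone.

Things in the scene. Friction and masses are not known exactly. Their poses are not given: they have to be found in the camera images.
- board: circuit board in a black frame, a rigid flat slab 80 mm (x) by 100 mm (y) by 6 mm, about 90 g. It lies on the stand's low shelf, far (+x) edge some 2 to 24 mm short of the wall edge and up to 0.08 rad askew, near edge jutting out over the bench. Origin: centre of its underside at the start; z points up at the start, out of the orange back; the green component side is underneath
- corner_far_left (a point): corner of the board at its far (+x) edge and left (+y) side, half-way through the thickness
- corner_far_right (a point): corner of the board at its far (+x) edge and right (-y) side, half-way through the thickness
- corner_near_left (a point): corner of the board at its near (-x) edge and left (+y) side, half-way through the thickness
- corner_near_right (a point): corner of the board at its near (-x) edge and right (-y) side, half-way through the thickness
- stand: fixed stand, 200 mm wide (y): a grey low shelf, top 14 mm above the bench, from x = -70 mm to 0, then a white raised plate, top 26 mm above the bench, from x = 0 to 130 mm. Between them is the upright wall edge, 12 mm high, marked by a dark strip. Origin: on the bench under the middle of the wall edge; x points away from the robot (turned by up to 0.3 rad)
- bottle: white bottle with a red cap, 44 mm across, 110 mm tall, standing beside the work; origin: centre of its underside. Leave alone
- carton: small green carton, 50 x 40 x 45 mm tall, beside the work; origin: centre of its underside. Leave alone
- tape: yellow tape roll lying flat, 48 mm across, 19 mm tall, beside the work; origin: centre of its underside. Leave alone

How it is judged:
By the outcome, as a careful person would: the job done as asked, in the order asked, and still so for the second after the job is handed in, with the robot touching nothing.
It also fails if it takes over 53 s, if anything falls off the work surface, if the arm or the gripper's body presses on something with over 40 N, if the wrist force passes 120 N, or if a joint passes its speed limit or range.

ROBOT

A 6-joint arm with a two-finger parallel gripper is mounted at the origin on the work surface. World frame = base frame: x ahead of the robot, y to its left, z up, the work surface at z = 0. Lengths are in m, angles in rad, forces in N, time in s.
With the tool pointing down it reaches from about 0.325 to 0.775 m from the base axis. Payload 9.3 kg.
Tool frame: the origin (TCP) lies midway between the tips of the shut fingers; the grasp point (between the pads) lies 19 mm behind it; z points along the fingers, y is the direction in which the jaws open and shut (so a half turn about z gives the same grasp; the last joint's range is limited). The gripper opens to 85 mm and grips with 20 to 120 N. Pads are 22 mm wide; open, the fingers measure 114 mm over their backs; the gripper's body (76 mm by 85 mm) begins 54 mm behind the grasp point. The pads swing forward as they close: fully open they stand 13 mm farther back than shut.
Start: joints at [1.179, 0.259, 0.021, 1.334, 0, 1.418], TCP at [0.13, 0.534, 0.231] pointing down, gripper open.
Joint ranges: [-3.04, 3.04], [-0.91, 1.82], [-1.04, 1.36], [-1.92, 1.95], [-1.52, 1.45], [-3.14, 3.14]. Speed limits (rad/s): [2.22, 2.22, 2.79, 3.14, 3.14, 3.14].

INTERFACE

Orientations are given as [roll, pitch, yaw] about the fixed x, y, z axes, in that order (R = Rz(yaw) Ry(pitch) Rx(roll)).
In Python, from plant import * gives the robot as it stands. The module is installed in compiled form; this text tells all that it offers.
- The arm moves only by the tool carry_out, never from a script. Its arguments are lists of equal length, an entry for each row: "delta_pos": the shift along the world's x, y, z scaled (see below), a list of three; "angular": the turn, a rotation vector about the world's x, y, z scaled (see below), a list of three; "fingers": the opening, from 0 (shut) to 1 (fully open). In form: {"delta_pos": [[tx, ty, tz], ...], "angular": [[ax, ay, az], ...], "fingers": [fingers, ...]}. A call has 1 to 10 rows; each row shifts and turns the pose as measured when the row begins; what a row does not reach is not made up. The controller multiplies each number of a shift by 0.05 m and each number of a turn by 0.08 rad. A row lasts 1/8 s, in which the tool goes at most 62.5 mm and 10.7 degrees, less where a joint would pass 70% of its speed; a pose out of reach is approached as far as the arm can. A call with a number of a shift or a turn outside -1 to 1 is refused whole. A call with a gripper value outside its range is refused whole. The fingers move at their own pace and stop on an object; "newtons" is the grip in N (left out, the last holds). Time passes only in rows, so rows that do not move let the fingers close. It gives the time, the measured TCP pose, the force and the opening at its end, in the units of the state.
- get_obs(): the state, without advancing time (a new reading comes with each control period).
- capture(name): name is "side" or "top"; returns a dict with "color" (420x560x3 uint8, blue, green, red), "mtx" (3x3 intrinsics, pixels), "origin" and "orientation" of the camera in the world. Camera axes: x right, y down, z forward; pixel columns grow to the right and rows downward; lengths in m; the calibration is good to about 2 mm. A picture is of the moment at which its call begins. There is no depth.
- sign_off(): hands the job in, once; it reports no verdict.
The state is a dict: "time_s": time; "joints": joint angles; "qvel": joint speeds; "tau": joint torques, N m; "ee_pos": TCP position; "ee_rot": TCP orientation; "contact_force": force on the tool from outside, world axes, zero at the start; "moment": the same for the moment, N m; "gripper_width": finger opening in m.
Only numpy, scipy, OpenCV 4.12 (cv2) and the standard library are available. Lean on these libraries where they do the work, as an engineer would, in place of code of your own. Each camera call takes 0.05 s, during which the arm holds its last target. There are 200 camera calls.

## Working session

There is one attempt and no reset: what is moved stays moved. The work goes in short steps, Python scripts to look and compute and a tool call to move; the robot and the scene stay as the last step left them, time stands still between calls to the robot, and variables do not carry over. Pictures are saved under pics/ and viewed, about 8 in all and at most 12, crops included, and the job is handed in when it is done.

Besides the shell and the picture viewer there is one more tool, called after ">>>" by a JSON object that holds its "fn" and its "kwargs". carry_out: Moves the arm, as the interface text tells. Shifts and turns lie within -1 to 1; 1 stands for 0.05 m of shift or 0.08 rad of turn. Its arguments: {"type":"object","properties":{"delta_pos":{"type":"array","items":{"type":"array","items":{"type":"number"}}},"angular":{"type":"array","items":{"type":"array","items":{"type":"number"}}},"fingers":{"type":"array","items":{"type":"number"}},"newtons":{"type":"number"}},"required":["delta_pos","angular","fingers"]}

```bash
mkdir -p pics; cat > h.py <<'E'
from plant import *
import numpy as np, cv2
from scipy.spatial.transform import Rotation as R
def cam(n):
    c=capture(n); o=np.array(c["orientation"],float)
    c["Rm"]=o if o.shape==(3,3) else R.from_euler('xyz',o).as_matrix()
    c["o"]=np.array(c["origin"],float); c["K"]=np.array(c["mtx"],float); return c
def ray(c,px,z):
    px=np.atleast_2d(np.array(px,float)); d=np.c_[px,np.ones(len(px))]@np.linalg.inv(c["K"]).T@c["Rm"].T
    return c["o"]+d*((z-c["o"][2])/d[:,2])[:,None]
def proj(c,P):
    p=(np.atleast_2d(P)-c["o"])@c["Rm"]@c["K"].T; return p[:,:2]/p[:,2:]
E
python3 - <<'E'
from h import *
for n in("top","side"):
    c=cam(n); cv2.imwrite(f"pics/{n}0.png",c["color"]); print(n,c["o"],c["orientation"],c["K"][0,0])
s=get_obs(); print(s)
E
```

```text
top [0.45335426 0.04769101 0.72966522] [-2.95782104 -0.01085967 -1.59087403] 398.33671916334333
side [ 0.43719044 -0.4969079   0.51088687] [-2.26084928  0.00773455 -0.25349523] 474.29709034893676
{'time_s': 0.1, 'joints': array([1.17944936e+00, 2.59137928e-01, 2.08527204e-02, 1.33369554e+00,
       1.72306469e-05, 1.41821682e+00]), 'qvel': array([ 0.0015449 , -0.00045054,  0.00174626, -0.00039218, -0.00174139,
        0.00110993]), 'tau': array([ 5.64682705e-03, -5.56695735e+01,  3.45069695e+01,  1.17701801e-02,
       -1.77278548e-04,  2.07820841e-05]), 'ee_pos': array([0.1299732 , 0.53417329, 0.23073145]), 'ee_rot': array([-3.14042461e+00, -1.97048637e-04,  2.90282507e+00]), 'contact_force': array([ 1.07014235, -0.23735967,  0.44029996]), 'moment': array([-0.00223628,  0.00479242, -0.01290031]), 'gripper_width': 0.08539314970310972}
```

View pics/top0.png

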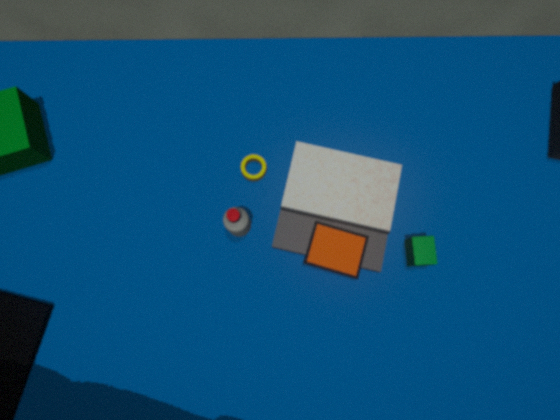

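View pics/side0.png

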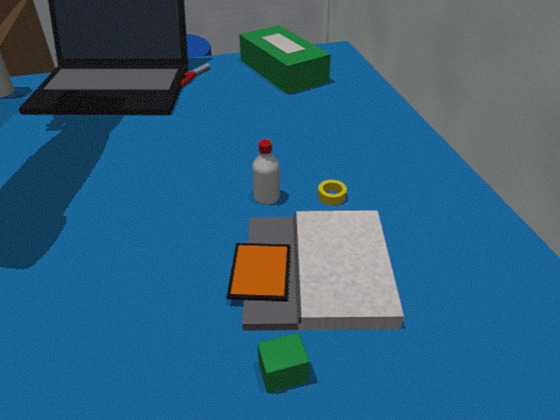

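The top view shows the orange board around (336,249) and the white plate with corners near (297,142), (402,163), (390,230), (281,208). The tape is at (253,167), the bottle at (235,220) and the carton at (422,250). The side view agrees.

```bash
cat > m.py <<'E'
from h import *
def big(m):
    cs,_=cv2.findContours(m.astype(np.uint8),cv2.RETR_EXTERNAL,cv2.CHAIN_APPROX_NONE); return max(cs,key=cv2.contourArea)
def rect(c,m,z):
    k=big(m)[:,0,:]; w=ray(c,k,z)[:,:2].astype(np.float32); r=cv2.minAreaRect(w*1000); return r,cv2.boxPoints(r)
E
python3 - <<'E'
from m import *
for n in("top","side"):
    c=cam(n); h=cv2.cvtColor(c["color"],cv2.COLOR_BGR2HSV); H,S,V=[h[...,i].astype(int) for i in range(3)]
    print(n)
    for nm,m,z in(("board",(H<16)&(S>150)&(V>100),.020),("plate",(S<60)&(V>120),.026)):
        roi=np.zeros(m.shape,bool); roi[(slice(130,290),slice(265,420)) if n=="top" else (slice(205,320),slice(225,400))]=1
        r,b=rect(c,m&roi,z); print(nm,r,b.round(1).tolist())
    for nm,m in(("green",(H>45)&(H<75)&(S>120)),("yel",(H>20)&(H<35)&(S>150)),("red",((H<5)|(H>174))&(S>180))):
        roi=np.zeros(m.shape,bool); roi[(slice(130,290),slice(200,450)) if n=="top" else (slice(135,400),slice(225,400))]=1
        k=big(m&roi)[:,0].mean(0); print(nm,k,ray(c,k,.045 if nm=="green" else .019 if nm=="yel" else .11).round(3))
E
```

```text
top
board ((515.8001708984375, -56.227317810058594), (90.97843170166016, 71.22260284423828), 72.54639434814453) [[468.20001220703125, -88.9000015258789], [536.0999755859375, -110.30000305175781], [563.4000244140625, -23.5], [495.5, -2.200000047683716]]
plate ((632.2098999023438, -71.30691528320312), (199.75369262695312, 126.25663757324219), 75.7949447631836) [[546.5, -152.60000610351562], [668.9000244140625, -183.60000610351562], [717.9000244140625, 10.0], [595.5, 41.0]]
green [423.24175824 250.17582418] [[ 0.509 -0.203  0.045]]
yel [253.10294118 166.91176471] [[0.671 0.091 0.019]]
red [232.96666667 214.66666667] [[0.565 0.117 0.11 ]]
side
board ((516.487548828125, -58.15868377685547), (90.41315460205078, 71.05857849121094), 72.52668762207031) [[469.0, -90.5999984741211], [536.7999877929688, -111.9000015258789], [564.0, -25.700000762939453], [496.20001220703125, -4.400000095367432]]
plate ((633.00244140625, -73.32564544677734), (199.91004943847656, 126.74766540527344), 75.89107513427734) [[547.2000122070312, -154.8000030517578], [670.0999755859375, -185.6999969482422], [718.7999877929688, 8.199999809265137], [595.9000244140625, 39.099998474121094]]
green [282.63793103 362.16666667] [[ 0.507 -0.22   0.045]]
yel [331.79220779 191.87012987] [[0.669 0.078 0.019]]
red [264.55263158 146.        ] [[0.564 0.105 0.11 ]]
```

>>> {"fn": "carry_out", "kwargs": {"delta_pos": [[0.42,-0.76,0],[0.42,-0.76,0],[0.42,-0.76,0],[0.42,-0.76,0],[0.42,-0.76,0],[0.42,-0.76,0],[0.42,-0.76,0],[0.42,-0.76,0],[0.42,-0.76,0],[0.42,-0.76,0]], "angular": [[0,0,0],[0,0,0],[0,0,0],[0,0,0],[0,0,0],[0,0,0],[0,0,0],[0,0,0],[0,0,0],[0,0,0]], "fingers": [0,0,0,0,0,0,0,0,0,0]}}

```text
time_s: 1.45
ee_pos: [0.3428, 0.1439, 0.2295]
ee_rot: [-3.14, 0.001, 2.909]
contact_force: [1.3, 0.4, 0.3]
gripper_width: -0.0001
```

>>> {"fn": "carry_out", "kwargs": {"delta_pos": [[0.42,-0.76,0],[0.42,-0.76,0],[0.42,-0.76,0],[0.42,-0.76,0],[0,0,0],[0,0,0],[0,0,0],[0,0,0],[0,0,0],[0,0,0]], "angular": [[0,0,0],[-0.15,-0.59,0],[-0.15,-0.59,0],[-0.15,-0.59,0],[-0.15,-0.59,0],[-0.15,-0.59,0],[-0.15,-0.59,0],[-0.15,-0.59,0],[-0.15,-0.59,0],[-0.15,-0.59,0]], "fingers": [0,0,0,0,0,0,0,0,0,0]}}

```text
time_s: 2.7
ee_pos: [0.4297, -0.0176, 0.2287]
ee_rot: [-3.133, 0.451, 2.903]
contact_force: [-0.5, -0.2, 0.2]
gripper_width: 0.0002
```

```bash
cat >> h.py <<'E'
O=np.array([.5678,-.0559,0]); yw=-.247
S=R.from_euler('z',yw).as_matrix()
def st():
    s=get_obs(); p=np.array(s["ee_pos"]); Rt=R.from_euler('xyz',s["ee_rot"]).as_matrix()
    print("t",round(s["time_s"],2),"stand TCP mm",((p-O)@S*1000).round(1),"tool z",(Rt[:,2]@S).round(3),"tool y",(Rt[:,1]@S).round(3),"F",(np.array(s["contact_force"])@S).round(1))
    return p
def go(x,y,z):
    p=st(); d=O+S@np.array([x,y,z])/1000-p; print("units",(d/.05).round(2))
def look(name,fn,box=None,sc=3):
    c=cam(name); i=c["color"]
    if box: r0,r1,c0,c1=box; i=cv2.resize(i[r0:r1,c0:c1],None,fx=sc,fy=sc,interpolation=cv2.INTER_CUBIC)
    cv2.imwrite("pics/"+fn,i)
E
python3 -c "
from h import *
go(-125,-12.5,60);go(-110,-12.5,5.5)"
```

```text
t 2.7 stand TCP mm [-143.3    3.3  228.7] tool z [ 0.436 -0.005 -0.9  ] tool y [-0.005  1.    -0.008] F [-0.4 -0.3  0.2]
units [ 0.28 -0.4  -3.37]
t 2.7 stand TCP mm [-143.3    3.3  228.7] tool z [ 0.436 -0.005 -0.9  ] tool y [-0.005  1.    -0.008] F [-0.4 -0.3  0.2]
units [ 0.57 -0.47 -4.46]
```

>>> {"fn": "carry_out", "kwargs": {"delta_pos": [[0.05,-0.07,-0.7],[0.05,-0.07,-0.7],[0.05,-0.07,-0.7],[0.05,-0.07,-0.7],[0.04,-0.06,-0.6],[0.0,-0.03,-0.4],[0,0,-0.4],[0,0,0]], "angular": [[0,0,0],[0,0,0],[0,0,0],[0,0,0],[0,0,0],[0,0,0],[0,0,0],[0,0,0]], "fingers": [0,0,0,0,0,0,0,0]}}

```text
time_s: 3.7
ee_pos: [0.44, -0.036, 0.0141]
ee_rot: [-3.133, 0.456, 2.903]
contact_force: [0.1, -0.5, 0.7]
gripper_width: 0.0006
```

```bash
python3 -c "
from h import *
go(-112,-12.5,6)
look('side','s1.png',(180,340,160,380),3.4)"
```

```text
t 3.7 stand TCP mm [-128.7  -12.    14.1] tool z [ 0.44  -0.005 -0.898] tool y [-0.005  1.    -0.007] F [ 0.2 -0.5  0.7]
units [ 0.32 -0.09 -0.16]
```

View pics/s1.png

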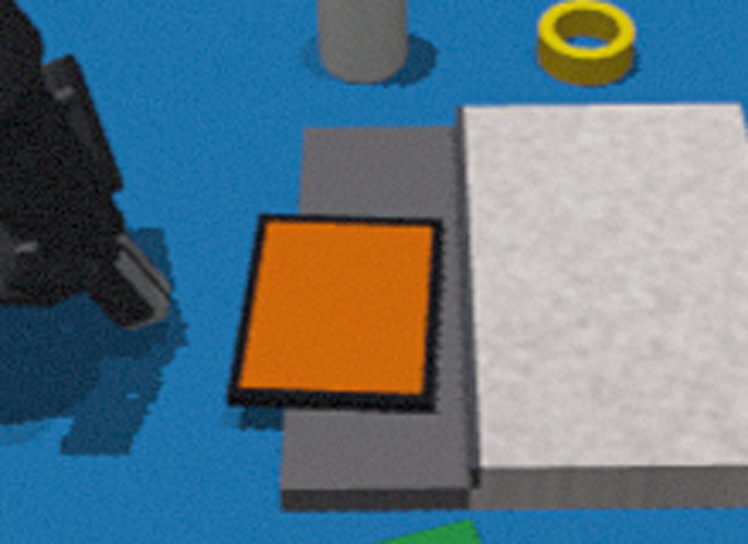

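The crop shows the shut, tilted fingertips at (140,310), short of the board's near edge at (245,310) and lined up with its middle. Next I lower them and push the board to the wall.

>>> {"fn": "carry_out", "kwargs": {"delta_pos": [[0.1,-0.03,-0.16],[0.15,-0.04,0],[0.19,-0.05,0],[0.1,-0.025,0],[0.1,-0.025,0],[0.1,-0.025,0],[0.1,-0.025,0]], "angular": [[0,0,0],[0,0,0],[0,0,0],[0,0,0],[0,0,0],[0,0,0],[0,0,0]], "fingers": [0,0,0,0,0,0,0]}}

```text
time_s: 4.62
ee_pos: [0.479, -0.0471, 0.0052]
ee_rot: [-3.13, 0.447, 2.903]
contact_force: [-10.3, -1.2, 1.4]
gripper_width: -0.0
```

```bash
python3 -c "
from h import *
go(-85,-12.5,6)
look('side','s2.png',(180,340,160,380),3.4)"
```

```text
t 4.62 stand TCP mm [-88.3 -13.2   5.2] tool z [ 0.432 -0.008 -0.902] tool y [-0.003  1.    -0.01 ] F [-9.7 -3.7  1.4]
units [ 0.07 -0.    0.02]
```

View pics/s2.png

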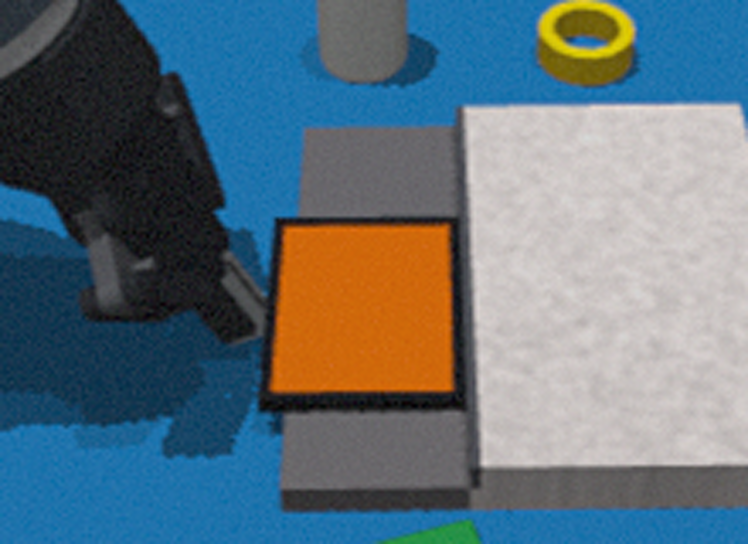

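>>> {"fn": "carry_out", "kwargs": {"delta_pos": [[0.03,-0.005,0.1],[0.03,-0.005,0.12],[0.035,-0.005,0.12],[0.035,-0.005,0.12],[0.02,0,0]], "angular": [[0,0,0],[0,0,0],[0,0,0],[0,0,0],[0,0,0]], "fingers": [0,0,0,0,0]}}

```text
time_s: 5.3
ee_pos: [0.4802, -0.0474, 0.0252]
ee_rot: [-3.128, 0.432, 2.902]
contact_force: [-7.1, -0.1, -0.1]
gripper_width: -0.0001
```

```bash
python3 -c "
from h import *
go(-78,-12.5,40)
look('side','s3.png',(180,340,160,380),3.4)"
```

```text
t 5.3 stand TCP mm [-87.1 -13.2  25.2] tool z [ 0.419 -0.011 -0.908] tool y [-0.002  1.    -0.012] F [-6.9 -1.8 -0.1]
units [ 0.18 -0.03  0.3 ]
```

View pics/s3.png

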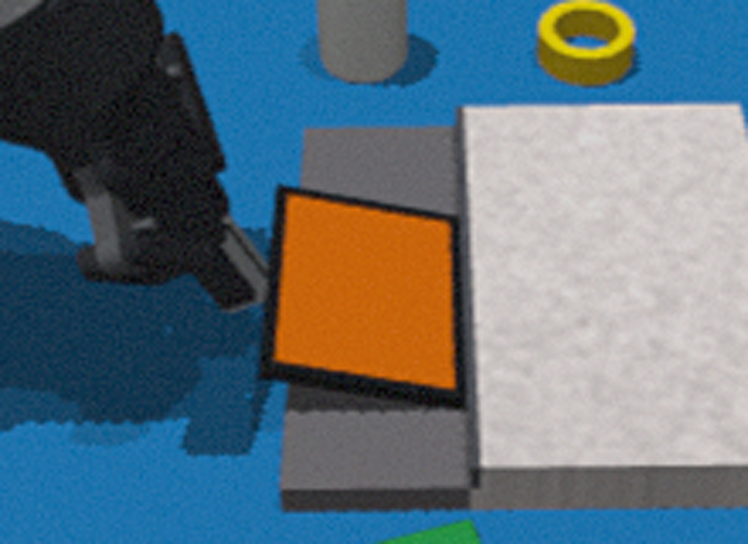

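The near edge is now raised by about 15°, resting on the finger face at (265,290), and the far edge is still against the wall at (460,300). I continue forward and up.

>>> {"fn": "carry_out", "kwargs": {"delta_pos": [[0.09,-0.02,0.09],[0.09,-0.02,0.09],[0.09,-0.02,0.09],[0.09,-0.02,0.1],[0.09,-0.02,0.1],[0.09,-0.02,0.1]], "angular": [[0,0,0],[0,0,0],[0,0,0],[0,0,0],[0,0,0],[0,0,0]], "fingers": [0,0,0,0,0,0]}}

```text
time_s: 6.1
ee_pos: [0.4933, -0.0502, 0.0474]
ee_rot: [-3.126, 0.404, 2.902]
contact_force: [-1.7, -0.1, -0.3]
gripper_width: 0.0
```

```bash
python3 -c "
from h import *
go(-50,-12.5,66)
look('side','s4.png',(180,340,160,380),3.4)"
```

```text
t 6.1 stand TCP mm [-73.6 -12.7  47.4] tool z [ 0.393 -0.013 -0.919] tool y [-0.001  1.    -0.014] F [-1.6 -0.6 -0.3]
units [ 0.46 -0.11  0.37]
```

View pics/s4.png

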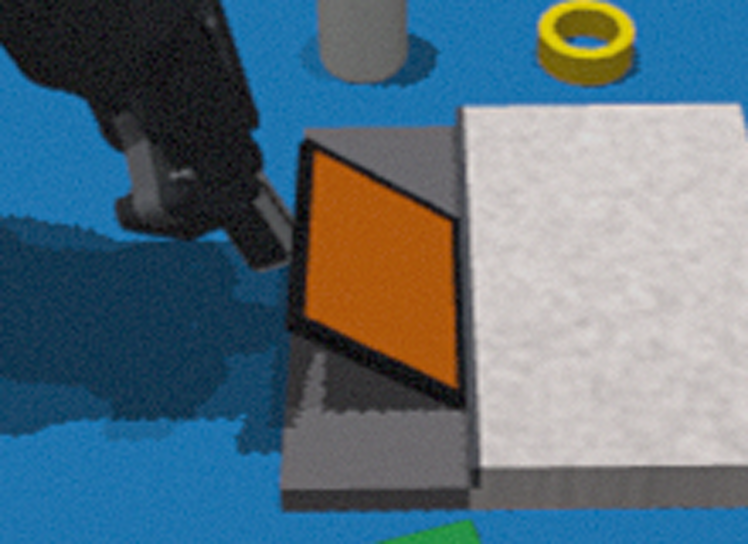

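The board is at about 35°, the near edge around (295,240) on the finger and the far edge still at the wall. I carry on.

>>> {"fn": "carry_out", "kwargs": {"delta_pos": [[0.1,-0.025,0.08],[0.1,-0.025,0.08],[0.1,-0.025,0.08],[0.1,-0.025,0.07],[0.1,-0.025,0.07],[0.1,-0.025,0.06],[0.1,-0.025,0.05],[0.1,-0.025,0.04]], "angular": [[-0.02,-0.08,0],[-0.02,-0.08,0],[-0.02,-0.08,0],[-0.02,-0.08,0],[-0.02,-0.08,0],[-0.02,-0.08,0],[-0.02,-0.08,0],[-0.02,-0.08,0]], "fingers": [0,0,0,0,0,0,0,0]}}

```text
time_s: 7.15
ee_pos: [0.5384, -0.0615, 0.0772]
ee_rot: [-3.126, 0.464, 2.902]
contact_force: [0.4, 0.7, 0.1]
gripper_width: 0.0003
```

```bash
python3 -c "
from h import *
go(-15,-12.5,72)
look('side','s5.png',(160,340,160,380),3)"
```

```text
t 7.15 stand TCP mm [-27.1 -12.6  77.2] tool z [ 0.448 -0.013 -0.894] tool y [-0.     1.    -0.014] F [0.2 0.8 0.1]
units [ 0.24 -0.06 -0.1 ]
```

View pics/s5.png

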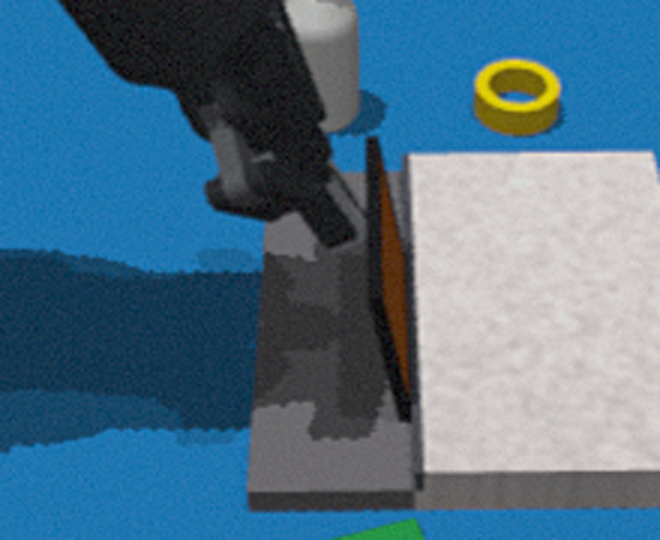

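The board stands at about 75° with the finger just behind its upper edge, near (355,220). I push it forward slowly to tip it.

>>> {"fn": "carry_out", "kwargs": {"delta_pos": [[0.07,-0.017,0],[0.07,-0.017,0],[0.07,-0.017,0],[0.07,-0.017,0],[0.07,-0.017,0],[0.07,-0.017,0],[0.07,-0.017,0],[0.07,-0.017,0],[0.07,-0.017,0],[0.07,-0.017,0]], "angular": [[0,0,0],[0,0,0],[0,0,0],[0,0,0],[0,0,0],[0,0,0],[0,0,0],[0,0,0],[0,0,0],[0,0,0]], "fingers": [0,0,0,0,0,0,0,0,0,0]}}

```text
time_s: 8.45
ee_pos: [0.5763, -0.0708, 0.0773]
ee_rot: [-3.126, 0.465, 2.902]
contact_force: [-0.2, 0.5, 0.1]
gripper_width: 0.0002
```

```bash
python3 -c "
from h import *
go(-15,-12.5,72)
look('side','s6.png',(160,340,160,400),3)"
```

```text
t 8.45 stand TCP mm [ 11.9 -12.3  77.3] tool z [ 0.448 -0.013 -0.894] tool y [-0.     1.    -0.014] F [-0.3  0.5  0.1]
units [-0.52  0.13 -0.11]
```

View pics/s6.png

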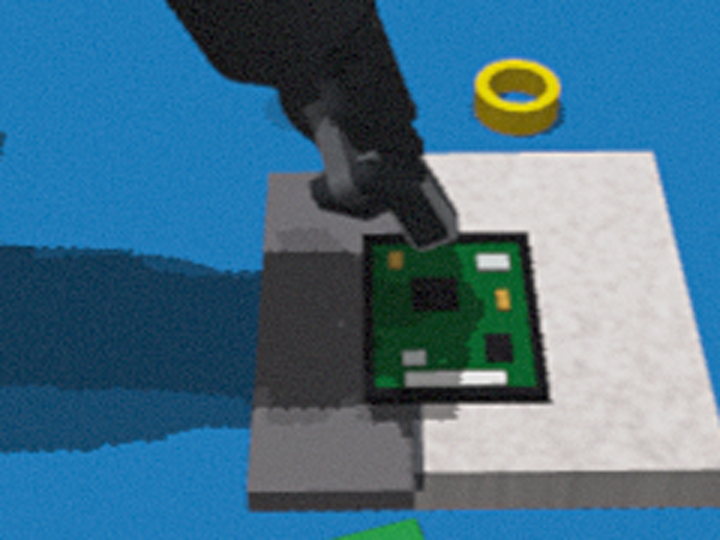

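The board has flipped component side up. Its near edge, at x≈365 px, still overhangs the wall at x≈415 px by about 20 mm. I back off, bring the tool upright and lower it behind that edge.

>>> {"fn": "carry_out", "kwargs": {"delta_pos": [[-0.35,0.09,0.1],[-0.35,0.09,0],[-0.35,0.09,0],[-0.35,0.09,0],[0,0,0],[0,0,0],[0,0,0],[0,0,0],[0,0,0]], "angular": [[0,0,0],[0.18,0.7,0],[0.18,0.7,0],[0.18,0.7,0],[0.18,0.7,0],[0.18,0.7,0],[0.18,0.7,0],[0.18,0.7,0],[0.18,0.7,0]], "fingers": [0,0,0,0,0,0,0,0,0]}}

```text
time_s: 9.62
ee_pos: [0.4931, -0.0487, 0.0849]
ee_rot: [-3.131, -0.015, 2.902]
contact_force: [0.5, 0.5, -0.3]
gripper_width: 0.0001
```

```bash
python3 - <<'E'
from m import *
go(-60,-12.5,29)
c=cam("top"); h=cv2.cvtColor(c["color"],cv2.COLOR_BGR2HSV); H,Sx,V=[h[...,i].astype(int) for i in range(3)]
m=(H>45)&(H<85)&(Sx>90)&(V>40); m[:130]=0;m[290:]=0;m[:,:270]=0;m[:,403:]=0
k=cv2.convexHull(big(m)); w=(ray(c,k[:,0],.032)-O)@S*1000; r=cv2.minAreaRect(w[:,:2].astype(np.float32)); print(r)
E
```

```text
t 9.62 stand TCP mm [-74.2 -11.3  84.9] tool z [-0.014 -0.01  -1.   ] tool y [-0.007  1.    -0.01 ] F [ 0.4  0.6 -0.3]
units [ 0.27 -0.09 -1.12]
((17.578815460205078, 12.147380828857422), (37.107810974121094, 68.93387603759766), 89.5650405883789)
```

>>> {"fn": "carry_out", "kwargs": {"delta_pos": [[0.1,-0.04,-0.5],[0.1,-0.03,-0.4],[0,0,-0.17],[0,0,-0.03]], "angular": [[0,0,0],[0,0,0],[0,0,0],[0,0,0]], "fingers": [0,0,0,0]}}

```text
time_s: 10.18
ee_pos: [0.5017, -0.0519, 0.03]
ee_rot: [-3.131, -0.014, 2.902]
contact_force: [0.1, -0.7, 0.4]
gripper_width: -0.0005
```

```bash
python3 -c "
from h import *
go(-45,-12.5,29);go(9,-12.5,29)"
```

```text
t 10.18 stand TCP mm [-65.1 -12.2  30. ] tool z [-0.014 -0.01  -1.   ] tool y [-0.007  1.    -0.01 ] F [ 0.2 -0.6  0.4]
units [ 0.39 -0.1  -0.02]
t 10.18 stand TCP mm [-65.1 -12.2  30. ] tool z [-0.014 -0.01  -1.   ] tool y [-0.007  1.    -0.01 ] F [ 0.2 -0.6  0.4]
units [ 1.43 -0.37 -0.02]
```

>>> {"fn": "carry_out", "kwargs": {"delta_pos": [[0.2,-0.05,-0.03],[0.15,-0.04,0],[0.12,-0.03,0],[0.12,-0.03,0],[0.12,-0.03,0],[0.12,-0.03,0],[0.12,-0.03,0],[0.12,-0.03,0],[0.1,-0.025,0]], "angular": [[0,0,0],[0,0,0],[0,0,0],[0,0,0],[0,0,0],[0,0,0],[0,0,0],[0,0,0],[0,0,0]], "fingers": [0,0,0,0,0,0,0,0,0]}}

```text
time_s: 11.3
ee_pos: [0.5643, -0.0675, 0.0303]
ee_rot: [-3.131, -0.012, 2.902]
contact_force: [-1.5, 0.1, 2.1]
gripper_width: -0.0002
```

```bash
python3 -c "
from h import *
go(9,-12.5,29)
look('side','s7.png',(160,340,160,400),3)"
```

```text
t 11.3 stand TCP mm [ -0.6 -12.1  30.3] tool z [-0.012 -0.01  -1.   ] tool y [-0.007  1.    -0.01 ] F [-1.5 -0.3  2.1]
units [ 0.18 -0.05 -0.03]
```

View pics/s7.png

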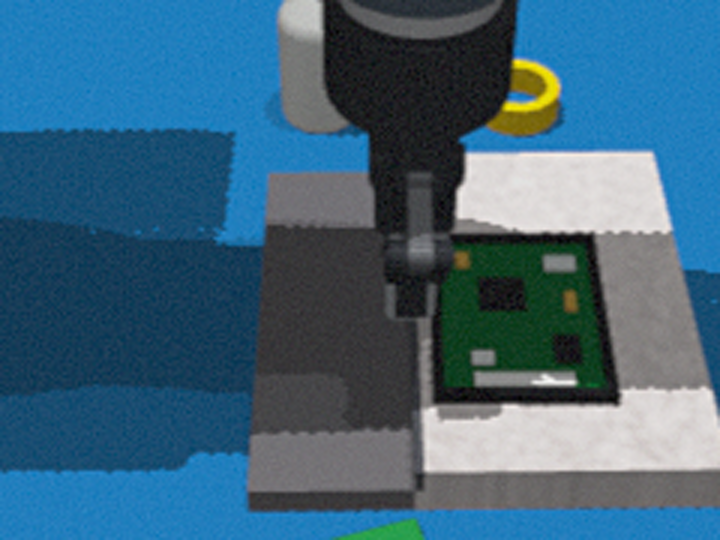

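The push works: the whole board, (435,235) to (618,400), is now on the plate, with the near edge about 10 mm past the wall. I push a little further, then retreat.

>>> {"fn": "carry_out", "kwargs": {"delta_pos": [[0.1,-0.025,0],[0.1,-0.025,0],[-0.3,0.075,0.05],[-0.5,0.12,0.4],[-0.5,0.12,1],[-0.5,0.12,1],[-0.5,0.12,1],[0,0,0]], "angular": [[0,0,0],[0,0,0],[0,0,0],[0,0,0],[0,0,0],[0,0,0],[0,0,0],[0,0,0]], "fingers": [0,0,0,0,0,0,0,0]}}

```text
time_s: 12.35
ee_pos: [0.4515, -0.0403, 0.2067]
ee_rot: [-3.131, -0.012, 2.902]
contact_force: [0.2, -0.6, -0.5]
gripper_width: -0.0002
```

```bash
python3 - <<'E'
from m import *
st(); look('side','s8.png',(120,400,160,450),2.1)
for n in("top","side"):
    c=cam(n); h=cv2.cvtColor(c["color"],cv2.COLOR_BGR2HSV); H,Sx,V=[h[...,i].astype(int) for i in range(3)]
    def rr(m,b): q=np.zeros(m.shape,bool); q[b]=1; return big(m&q)
    m=(H>45)&(H<85)&(Sx>90)&(V>30)
    b=(slice(130,240),slice(275,398)) if n=="top" else (slice(205,320),slice(290,400))
    w=(ray(c,rr(m,b)[:,0],.032)-O)@S*1000; print(n,"board green",cv2.minAreaRect(w[:,:2].astype(np.float32)))
    B=(slice(130,290),slice(200,450)) if n=="top" else (slice(135,400),slice(225,400))
    mg=m.copy(); mg[:,:400 if n=="top" else 0]=0
    if n=="side": mg[:328]=0
    for nm,mm,z in(("green",mg,.045),("yel",(H>20)&(H<35)&(Sx>150),.019),("red",((H<5)|(H>174))&(Sx>180),.11)):
        k=rr(mm,B)[:,0].mean(0); print(nm,k.round(1),ray(c,k,z).round(3))
E
```

```text
t 12.35 stand TCP mm [-116.6  -13.3  206.7] tool z [-0.012 -0.01  -1.   ] tool y [-0.008  1.    -0.01 ] F [ 0.4 -0.5 -0.5]
top board green ((60.991676330566406, -14.606277465820312), (91.64812469482422, 70.64349365234375), 88.54676818847656)Traceback (most recent call last):
  File "<stdin>", line 13, in <module>
  File "<stdin>", line 5, in rr
  File "m.py", line 3, in big
    cs,_=cv2.findContours(m.astype(np.uint8),cv2.RETR_EXTERNAL,cv2.CHAIN_APPROX_NONE); return max(cs,key=cv2.contourArea)
                                                                                              ~~~^^^^^^^^^^^^^^^^^^^^^^^^
ValueError: max() iterable argument is empty
```

View pics/s8.png

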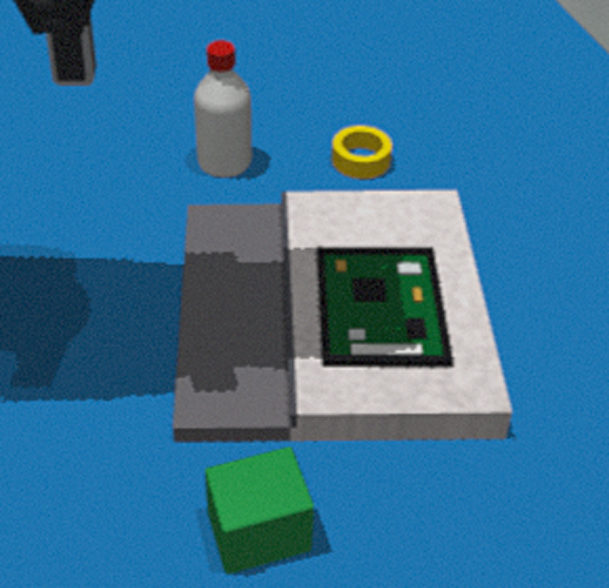

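The board lies flat, component side up, spanning x≈21–101 mm of the 130 mm plate. The other objects are where they started and the robot is clear.

```bash
python3 -c "
from plant import *
sign_off()"
```

```text
the job is handed in; nothing more can be done
```

The board is flipped onto the raised plate, component side up, and the job was handed in at about 12.5 s of the 53 s allowed. I did it by pushing only, with the fingers shut and tilted. They pushed the board square against the wall edge, raised its near edge until it tipped over, then pushed it on across the plate.

**Last checks:**
- **Board position:** the final top view puts the board centre at stand x ≈ 61 mm, y ≈ -15 mm, about 1.5° askew. It spans x ≈ 21–101 mm of the 130 mm plate, so nothing overhangs. The side view also shows it flat and clear of every edge.
- **Robot:** it ended about 0.2 m above the bench, touching nothing. The highest contact force in the readings after each move was about 10 N.
- **Bottle, carton and tape:** in the final side picture they look unmoved. The script that was to measure them failed before it reached them (empty colour mask for the carton in the top view, probably hidden by the arm), so this is by eye only. The same failure skipped the side-view measurement of the board.

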